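# Lay the flat-pack tools on their silhouette tiles

### The arm

A 6-joint arm with a two-finger parallel gripper is mounted at the origin on the work surface. World frame = base frame: x ahead of the robot, y to its left, z up, the work surface at z = 0. Lengths are in m, angles in rad, forces in N, time in s.
With the tool pointing down it reaches from about 0.35 to 0.85 m from the base axis. Payload 8.1 kg.
Tool frame: the origin (TCP) lies at the very end of the fingers, on their centre line; the grasp point (between the pads) lies robot.grip_point_offset behind it (robot.grip_point_offset is the distance from the TCP to the grasp point, in m); z points along the fingers, y is the line along which they close (so a half turn about z gives the same grasp; the last joint's range is limited). The gripper opens to 93 mm and grips with 3 to 60 N. Pads are 15 mm wide; open, the fingers measure 128 mm over their backs; the gripper's body (75 mm by 188 mm) begins 65 mm behind the grasp point.
Start: joints at [-1.193, 0.13, 1.488, -0, 1.523, -0.085], TCP at [0.268, -0.537, 0.219] pointing down, gripper open.
Joint ranges: [-2.96, 2.96], [-0.89, 2.26], [0.02, 2.5], [-1.34, 4.48], [0, 2.73], [-2.66, 2.66]. Speed limits (rad/s): [2.39, 2.39, 2.79, 3.14, 3.14, 3.14].

### API

Orientations are given as a rotation vector (axis times angle).
In Python, from plant import robot, eyes gives the robot as it stands. The module is installed in compiled form; this text tells all that it offers.
- The arm moves only by the tool apply_moves, never from a script. Its argument "steps" is one flat list of numbers, 7 for each row, row after row: the shift along the tool's x, y, z in units of 30 mm (1.0 is 30 mm), then the turn, a rotation vector about the tool's x, y, z in units of 6 degrees (1.0 is 6 degrees), then the opening in per cent of the stroke, from 0 (shut) to 100 (fully open). In form: [dx, dy, dz, ax, ay, az, fingers, dx, dy, dz, ax, ay, az, fingers, ...]. A call has 1 to 12 rows; each row shifts and turns the commanded pose from where the row before left it, along the tool's axes as they then stand; what a row does not reach is not made up. A row lasts 1/12 s, in which the tool goes at most 41.7 mm and 7.16 degrees, less where a joint would pass 70% of its speed; a pose out of reach is approached as far as the arm can. A call is refused whole if a number of a shift passes 1 or a number of a turn 1, either way. A call with a gripper value outside its range is refused whole. The fingers move at their own pace and stop on an object; "grip_force" is the grip in N (left out, the last holds). Time passes only in rows, so rows that do not move let the fingers close. It gives the time, the measured TCP pose, the force, the opening and the grip force at its end, in the units of the state.
- robot.read_state(): the state, without advancing time (a new reading comes with each control period).
- eyes.read_camera(name): name is "scene" or "top" or "wrist"; returns the picture (400x640x3 uint8, red, green, blue); there is no depth.
- eyes.calibration(name): a dict with "K" (3x3 intrinsics, pixels), "k1" (the pictures are not rectified: a ray, as slopes to the right and down, at radius r is drawn at 1 + k1 r^2 times it, then the intrinsics apply), "R" (3x3) and "t" (3): a world point X has camera coordinates R X + t. Camera axes: x right, y down, z forward; pixel columns grow to the right and rows downward; lengths in m; the calibration is good to about 2 mm. A picture is of the moment at which its call begins: read the wrist's pose just before it. calibration takes no time and is no camera call; for the wrist camera it gives the pose at the moment of the call.
- robot.close_job(): hands the job in; it is judged then, once.
Trained networks look in the newest picture that a camera, given by its name, has taken for a name from the list of things; names that differ only in an ending like _2 or _b are one class to them, and where a whole thing is asked for, a point or a joint stands for the part that bears it (a point fixed in the world has none). Each returns a list of dicts, best first, with "conf" (0 to 1); they miss things now and then, are a little off and sometimes report something else, mostly with a low value. They report only what shows in the picture. A call takes as long as a camera call. They do not tell look-alikes from the thing itself.
- eyes.search_frame(camera, thing): "rect" ([left, top, width, height] in pixels, round what is visible of it).
- eyes.place_of(camera, thing): "xy" ([column, row] in pixels: a listed point, or the origin of a listed thing).
The state is a dict: "t": time; "q": joint angles; "dq": joint speeds; "joint_torque": joint torques, N m; "tool_pos": TCP position; "orientation": TCP orientation; "force": force on the tool from outside, world axes, zero at the start; "wrist_torque": the same for the moment, N m; "opening": finger opening in m; "gripper_force": force on a finger pad.
Only numpy, scipy, OpenCV 4.12 (cv2) and the standard library are available. Lean on these libraries where they do the work, as an engineer would, in place of code of your own. Each camera call takes 0.05 s, during which the arm holds its last target. There are 200 camera calls.

### The job

Check the assembly kit back in: lay each of the four loose tools (folding hex key set, round tape measure, L-shaped assembly square, T-handled key) flat on the plywood tile painted with its own silhouette, covering the silhouette and pointing the same way as it. Leave the mug of dowels and the hammer where they are.

Things in the scene. Friction and masses are not known exactly. Their poses are not given: they have to be found in the camera images.
- hex_set: Loose folding hex key set, a mid-grey plastic bar 96 mm long (its x axis) x 30 mm wide (y) x 20 mm high, steel keys folded along its top (they rise 2 mm more, look only). Lies flat. Origin at the centre of its underside, z up. About 0.12 kg. A half turn makes no difference.
- tape: Loose pocket tape measure lying flat: a light grey round disc, 56 mm in diameter, 30 mm high. Origin at the centre of its underside, z up. About 0.16 kg. Its yaw does not matter.
- square: Loose assembly square, a light grey plastic L lying flat, 14 mm high, both arms 20 mm wide and 70 mm long over the outside of the corner. Origin at the underside, where the centre lines of the arms cross (10 mm in from both outer faces of the corner); one arm runs along +x to x = 60 mm, the other along +y to y = 60 mm; z up. About 0.09 kg, centre of mass near (15, 15) mm.
- tkey: Loose T-handled key lying flat: a grey plastic crossbar 70 mm long (its y axis), 20 mm wide (x), 16 mm high, and a square steel shaft 12 mm wide and 12 mm high that leaves the middle of the crossbar along +x, from x = 10 to x = 65 mm. Origin at the underside of the crossbar's centre, z up. About 0.085 kg, centre of mass on the shaft near x = 27 mm.
- tile_bar: Fixed plywood tile, 120 x 120 x 6 mm, rounded corners; origin at the centre of its underside, z up, top at 6 mm. Painted flat on it (no recess or rim), near-black: a bar 96 x 30 mm, centred on the tile, long side along the tile's x axis. Place of the hex key set: origin over origin, x axis along the tile's x axis, either way round.
- tile_round: Fixed plywood tile, 120 x 120 x 6 mm, rounded corners; origin at the centre of its underside, z up, top at 6 mm. Painted flat on it (no recess or rim), near-black: a disc of 56 mm diameter, centred on the tile. Place of the tape measure: origin over origin, any yaw.
- tile_ell: Fixed plywood tile, 120 x 120 x 6 mm, rounded corners; origin at the centre of its underside, z up, top at 6 mm. Painted flat on it (no recess or rim), near-black: an L, 70 x 70 mm, arms 20 mm wide, their centre lines crossing at (-25, -25) mm in the tile frame, arms running along the tile's +x and +y. Place of the assembly square: its origin over that crossing, its x axis along the tile's.
- tile_tee: Fixed plywood tile, 120 x 120 x 6 mm, rounded corners; origin at the centre of its underside, z up, top at 6 mm. Painted flat on it (no recess or rim), near-black: a T, its crossbar (70 mm along y, 20 mm wide) centred at (-27.5, 0) mm in the tile frame, its 12 mm shaft running along +x to x = 37.5 mm. Place of the T-handled key: its origin over the crossbar's centre, its x axis along the tile's.
- mug: Bystander: white ceramic mug, 80 mm in diameter, 85 mm high, wooden dowels standing out of it to about 105 mm, handle to its +y reaching 69 mm from the axis. Origin at the centre of its underside. To be left alone.
- hammer: Bystander: steel-headed tack hammer lying flat, 240 mm long along its x axis, 26 mm high, its head (88 mm across) at the +x end. Origin at the underside, halfway along. To be left alone.
Things that resemble listed ones, but are neither listed nor needed, are in the scene too. What is shaped like the tile_ell but green, orange or purple is not meant.

How it is judged:
At the end, for the whole second after the job is handed in: Each tool lies flat, at rest, released on its silhouette's tile: hex set and tape within 12 mm of its centre, square and T-key within 11 mm along each tile axis; yaw within 0.22 rad (tape any, hex set either way round, square and T-key only the silhouette's way) (height (world z) of hex_set between 0.003 and 0.009 m and angle between each of hex_set, tape, square, tkey's own z axis and vertical below 0.1 rad and linear speed of each of hex_set, tape, square, tkey below 0.02 m/s and angular speed of each of hex_set, tape, square, tkey below 0.2 rad/s and height (world z) of tape between 0.003 and 0.009 m and height (world z) of square between 0.003 and 0.009 m and height (world z) of tkey between 0.003 and 0.009 m and horizontal distance between hex_set and tile_bar below 0.012 m and angle between the x axis of hex_set and the x axis of tile_bar, either way round below 0.22 rad and horizontal distance between tape and tile_round below 0.012 m and x of square in the frame of tile_ell between -0.036 and -0.014 m and y of square in the frame of tile_ell between -0.036 and -0.014 m and angle between the x axis of square and the x axis of tile_ell, either way round below 0.22 rad and x of tile_ell in the frame of square above 0.005 m and y of tile_ell in the frame of square above 0.005 m and x of tkey in the frame of tile_tee between -0.0385 and -0.0165 m and y of tkey in the frame of tile_tee between -0.011 and 0.011 m and angle between the x axis of tkey and the x axis of tile_tee, either way round below 0.22 rad and x of tile_tee in the frame of tkey above 0.005 m); the robot touches nothing.
It fails at once if the mug of dowels is shifted by more than 20 mm or tipped (distance of mug from where it was at the start of the episode above 0.02 m or angle between mug's own z axis and vertical above 0.3 rad).
It fails at once if the hammer is shifted by more than 20 mm (distance of hammer from where it was at the start of the episode above 0.02 m).
It also fails if it takes over 115 s, if anything falls off the work surface, if the arm or the gripper's body presses on something with over 40 N, if the wrist force passes 120 N, or if a joint passes its speed limit or range.

## Working session

There is one attempt and no reset: what is moved stays moved. The work goes in short steps, Python scripts to look and compute and a tool call to move; the robot and the scene stay as the last step left them, time stands still between calls to the robot, and variables do not carry over. Pictures are saved under pics/ and viewed, at most 14 in all, crops included, and the job is handed in when it is done.

Besides the shell and the picture viewer there is one more tool, called after "Emit:" as name(argument=value, ...), one argument or row to a line, values as JSON. apply_moves: Moves the arm, as the interface text tells. Its arguments: {"type":"object","properties":{"steps":{"type":"array"},"grip_force":{"type":"number"}},"required":["steps"]}

```bash
mkdir -p pics
cat > h.py <<'E'
import numpy as np, cv2
from plant import robot, eyes
def ray(c,px,cal=None):
    cal=cal or eyes.calibration(c);K=np.array(cal['K']);R=np.array(cal['R']);t=np.array(cal['t'])
    d=np.array([(px[0]-K[0,2])/K[0,0],(px[1]-K[1,2])/K[1,1]]);u=d.copy()
    for _ in range(20): u=d/(1+cal['k1']*(u@u))
    return -R.T@t, R.T@np.array([u[0],u[1],1])
def w(c,px,z=0,cal=None):
    o,d=ray(c,px,cal); return o+d*(z-o[2])/d[2]
def proj(c,X,cal=None):
    cal=cal or eyes.calibration(c);K=np.array(cal['K'])
    p=np.array(cal['R'])@X+np.array(cal['t']);u=p[:2]/p[2];u=u*(1+cal['k1']*(u@u))
    return K[:2,:2]@u+K[:2,2]
def rectify(c,img,x0,x1,y0,y1,z,s=1000):
    """top-down map at height z: column = (y1-y)*s, row=(x1-x)*s"""
    cal=eyes.calibration(c);K=np.array(cal['K'])
    X,Y=np.meshgrid(np.arange(x1,x0,-1/s),np.arange(y1,y0,-1/s),indexing='ij')
    P=np.stack([X,Y,np.full_like(X,z)],-1)@np.array(cal['R']).T+np.array(cal['t'])
    u=P[...,:2]/P[...,2:];u=u*(1+cal['k1']*(u**2).sum(-1,keepdims=True))
    return cv2.remap(img,(u[...,0]*K[0,0]+K[0,2]).astype('f4'),(u[...,1]*K[1,1]+K[1,2]).astype('f4'),1)
def save(n,img): cv2.imwrite('pics/'+n+'.png',cv2.cvtColor(img,cv2.COLOR_RGB2BGR))
E
python3 - <<'E'
from h import *
print(robot.read_state(), robot.grip_point_offset)
for c in ['top','scene']:
    im=eyes.read_camera(c); np.save(c,im); save(c,im)
    print(c,eyes.calibration(c))
for n in ['hex_set','tape','square','tkey','tile_bar','tile_round','tile_ell','tile_tee','mug','hammer']:
    r=eyes.place_of('top',n)
    print(n,[(np.round(a['xy'],0),np.round(w('top',a['xy'],0.006 if 'tile' in n else 0)[:2],3),round(a['conf'],2)) for a in r])
E
```

```text
{'t': 0.0, 'q': array([-1.19337442e+00,  1.31110612e-01,  1.48926997e+00, -2.78057196e-05,
        1.52304211e+00, -8.53916101e-02]), 'dq': array([ 0.00034698, -0.0015669 , -0.00060791,  0.00108563, -0.00017773,
       -0.00032207]), 'joint_torque': array([ 5.88018393e-04, -5.59841108e+01, -4.91759527e+01,  7.66844954e-02,
        3.49335407e-02, -1.75609725e-04]), 'tool_pos': array([ 0.26768103, -0.53633135,  0.21762279]), 'orientation': array([-3.05609374e+00, -7.20102621e-01,  4.61143061e-04]), 'force': array([-0.80721494,  0.24114979, -0.37340606]), 'wrist_torque': array([-0.0494207 ,  0.01662265, -0.00236205]), 'gripper_force': 0.0, 'opening': 0.09303945120263885} 0.0188
top {'K': array([[380.04293324,   0.        , 324.24052267],
       [  0.        , 380.04293324, 206.51797485],
       [  0.        ,   0.        ,   1.        ]]), 'k1': -0.08091839512237195, 'R': array([[-0.02530585, -0.99967401, -0.00339019],
       [-0.98482218,  0.02551211, -0.17168113],
       [ 0.17171166, -0.0010058 , -0.98514674]]), 't': array([-0.01596676,  0.53292336,  0.97211976])}
scene {'K': array(
[... 607 characters left out ...]
), 0.68), (array([325., 170.]), array([ 0.645, -0.035]), 0.63)]
tile_bar [(array([424., 261.]), array([ 0.38 , -0.298]), 0.79)]
tile_round [(array([358., 232.]), array([ 0.466, -0.119]), 0.73), (array([238., 185.]), array([0.606, 0.212]), 0.63), (array([472., 187.]), array([ 0.585, -0.45 ]), 0.33)]
tile_ell [(array([234., 308.]), array([0.267, 0.219]), 0.88), (array([194., 142.]), array([0.738, 0.345]), 0.73), (array([170., 222.]), array([0.508, 0.403]), 0.72), (array([163., 292.]), array([0.313, 0.416]), 0.64)]
tile_tee [(array([392., 175.]), array([ 0.626, -0.225]), 0.58)]
mug [(array([262., 122.]), array([0.798, 0.148]), 0.61)]
hammer [(array([470., 183.]), array([ 0.597, -0.447]), 0.72)]
```

View pics/top.png

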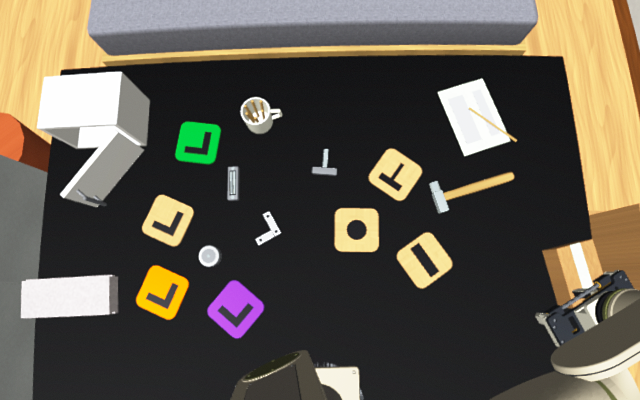

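View pics/scene.png

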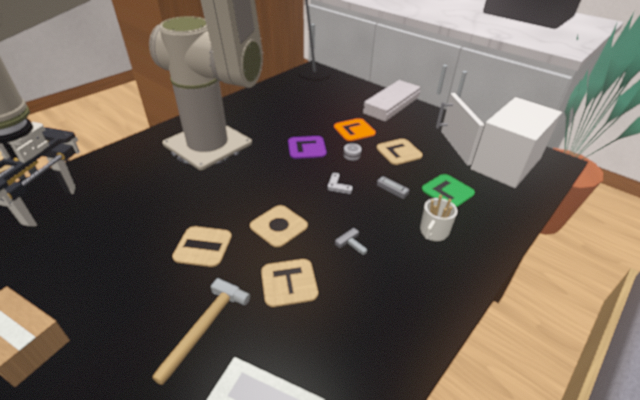

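The top view shows:
- **Tools:** hex set (233,183), tape (209,256), square (267,228), T-key (324,163).
- **Plywood tiles:** bar (424,260), round (357,230), tee (395,174), ell (168,220).
- **Look-alikes for the ell tile:** green (198,143), orange (162,292) and purple (236,309). I choose the plywood one.
- **Bystanders:** mug (257,115), hammer (470,187).

Next I measure poses on rectified maps.

```bash
cat > m.py <<'E'
from h import *
im=np.load('top.npy'); X1,Y1=0.85,0.5
def mp(z): return rectify('top',im,0.3,X1,-0.5,Y1,z)
def W(p): return np.array([X1-p[1]/1000,Y1-p[0]/1000])
def near(mask,px,z,rad=0.09):
    c=w('top',px,z); m=np.zeros_like(mask); cv2.circle(m,(int((Y1-c[1])*1000),int((X1-c[0])*1000)),int(rad*1000),255,-1)
    cs,_=cv2.findContours(cv2.bitwise_and(mask,m),0,1); return max(cs,key=cv2.contourArea)
def rect(c):
    b=cv2.boxPoints(cv2.minAreaRect(c)); P=np.array([W(p) for p in b]); return P.mean(0),P
def show(n,c):
    ctr,P=rect(c); e=[P[1]-P[0],P[2]-P[1]]; e.sort(key=lambda v:-v@v)
    M=cv2.moments(c); cen=W((M['m10']/M['m00'],M['m01']/M['m00']))
    print(n,'rectc',ctr.round(4),'size',[round(float(np.hypot(*v)),3) for v in e],'yaw long',[round(float(np.arctan2(v[1],v[0])),3) for v in e],'centroid',cen.round(4),'cen-rectc',(cen-ctr).round(4))
t=mp(0.006).astype(int)
ply=((t[...,0]>150)&(t[...,0]-t[...,2]>40)).astype('u1')*255
for n,px in dict(bar=(424,260),round=(357,230),tee=(395,174),ell=(168,220)).items():
    c=near(ply,px,0.006); show('tile_'+n,c)
    m=np.zeros_like(ply); cv2.drawContours(m,[cv2.convexHull(c)],-1,255,-1); m=cv2.erode(m,np.ones((9,9)))
    d=((t.max(-1)<110)&(m>0)).astype('u1')*255
    show('  silh',max(cv2.findContours(d,0,1)[0],key=cv2.contourArea))
for n,px,z in [('hex',(233,183),.018),('tape',(209,256),.028),('square',(267,228),.013),('tkey',(324,163),.014)]:
    g=mp(z).max(-1); c=near((g>70).astype('u1')*255,px,z,0.07); show(n,c)
print('cam',-np.array(eyes.calibration('top')['R']).T@eyes.calibration('top')['t'])
crop=np.hstack([im[130:280,150:350],im[130:280,310:510]]); save('crop',cv2.resize(crop,None,fx=2,fy=2,interpolation=cv2.INTER_CUBIC))
E
python3 m.py
```

```text
tile_bar rectc [ 0.3848 -0.2998] size [0.123, 0.122] yaw long [-0.99, -2.561] centroid [ 0.3848 -0.2995] cen-rectc [-0.0001  0.0003]
  silh rectc [ 0.3848 -0.2996] size [0.093, 0.027] yaw long [-2.57, -0.999] centroid [ 0.3851 -0.2996] cen-rectc [ 0.0003 -0.    ]
tile_round rectc [ 0.4732 -0.1164] size [0.123, 0.122] yaw long [-1.606, -0.036] centroid [ 0.4731 -0.1163] cen-rectc [-0.0002  0.0001]
  silh rectc [ 0.4735 -0.116 ] size [0.052, 0.052] yaw long [-0.785, -2.356] centroid [ 0.4732 -0.1161] cen-rectc [-0.0003 -0.0001]
tile_tee rectc [ 0.6283 -0.2327] size [0.123, 0.122] yaw long [-0.644, -2.214] centroid [ 0.6283 -0.2327] cen-rectc [-0.  0.]
  silh rectc [ 0.6285 -0.2325] size [0.071, 0.067] yaw long [-0.633, -2.204] centroid [ 0.6143 -0.2223] cen-rectc [-0.0142  0.0103]
tile_ell rectc [0.5129 0.4127] size [0.123, 0.122] yaw long [-1.997, -0.427] centroid [0.5129 0.4127] cen-rectc [0. 0.]
  silh rectc [0.5135 0.413 ] size [0.067, 0.066] yaw long [-0.432, -2.003] centroid [0.4993 0.4075] cen-rectc [-0.0142 -0.0055]
hex rectc [0.6115 0.2255] size [0.099, 0.033] yaw long [3.142, -1.571] centroid [0.611  0.2256] cen-rectc [-0.0005  0.0001]
tape rectc [0.4095 0.285 ] size [0.06, 0.059] yaw long [-1.571, 3.142] centroid [0.4094 0.2851] cen-rectc [-0.0001  0.0001]
square rectc [0.4834 0.1389] size [0.075, 0.074] yaw long [-2.655, -1.084] centroid [0.4791 0.1253] cen-rectc [-0.0043 -0.0136]
tkey rectc [ 0.668  -0.0344] size [0.078, 0.072] yaw long [-0.104, -1.675] centroid [ 0.654 -0.033] cen-rectc [-0.014   0.0014]
cam [ 0.35750639 -0.02857979  1.04911936]
```

View pics/crop.png

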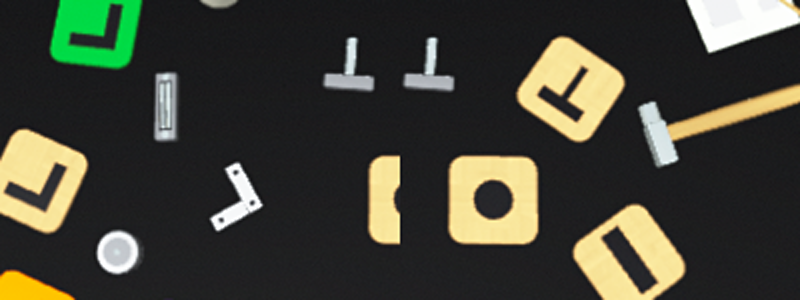

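The crop agrees with the measurements: sizes are within 3 mm of the given ones, and tee, ell, square and T-key directions match. I'll write a move calculator and start with the T-key.

```bash
cat > p.py <<'E'
import sys
from h import *
from scipy.spatial.transform import Rotation as Ro
def pose():
    s=robot.read_state(); R=Ro.from_rotvec(s['orientation']).as_matrix(); return s,R,np.arctan2(R[1,0],R[0,0])
def plan(x,y,z,th):
    s,R,t0=pose(); d=np.array([x,y,z])-s['tool_pos']; t=(th-t0+np.pi)%(2*np.pi)-np.pi
    c,n=np.cos(th),np.sin(th)
    u=np.array([d[0]*c+d[1]*n, d[0]*n-d[1]*c, -d[2]])/.03
    print('t %.2f pos %s th %.3f tilt %.3f open %.3f q6 %.2f F %s'%(s['t'],s['tool_pos'].round(4),t0,np.arccos(-R[2,2]),s['opening'],s['q'][5],s['force'].round(1)))
    print('turn units %.2f then shift units'%(-np.degrees(t)/6),u.round(2))
if __name__=='__main__': plan(*map(float,sys.argv[1:5]))
E
python3 p.py .6704 -.0346 .14 -.104
```

```text
t 0.60 pos [ 0.2679 -0.5369  0.2187] th 0.463 tilt 0.000 open 0.093 q6 -0.09 F [0.4 0.6 0.3]
turn units 5.41 then shift units [ 11.61 -18.04   2.62]
```

Emit:
apply_moves(
  steps=[0, 0, 0.4, 0, 0, 0.9, 100, 0, 0, 0.4, 0, 0, 0.9, 100, 0, 0, 0.4, 0, 0, 0.9, 100, 0, 0, 0.4, 0, 0, 0.9, 100, 0, 0, 0.4, 0, 0, 0.9, 100, 0, 0, 0.4, 0, 0, 0.9, 100, 0.6, -0.9, 0, 0, 0, 0, 100, 0.6, -0.9, 0, 0, 0, 0, 100, 0.6, -0.9, 0, 0, 0, 0, 100, 0.6, -0.9, 0, 0, 0, 0, 100, 0.6, -0.9, 0, 0, 0, 0, 100, 0.6, -0.9, 0, 0, 0, 0, 100],
)

```text
t: 1.6
tool_pos: [0.3927, -0.3856, 0.1468]
orientation: [3.137, -0.162, 0.0]
force: [0.0, 0.1, -0.6]
opening: 0.0929
gripper_force: 0.0
```

Emit:
apply_moves(
  steps=[0.6, -0.9, 0, 0, 0, 0, 100, 0.6, -0.9, 0, 0, 0, 0, 100, 0.6, -0.9, 0, 0, 0, 0, 100, 0.6, -0.9, 0, 0, 0, 0, 100, 0.6, -0.9, 0, 0, 0, 0, 100, 0.6, -0.9, 0, 0, 0, 0, 100, 0.6, -0.9, 0, 0, 0, 0, 100, 0.6, -0.9, 0, 0, 0, 0, 100, 0.6, -0.9, 0, 0, 0, 0, 100, 0.6, -0.9, 0, 0, 0, 0, 100, 0.6, -0.9, 0, 0, 0, 0, 100, 0.6, -0.9, 0, 0, 0, 0, 100],
)

```text
t: 2.6
tool_pos: [0.6409, -0.0852, 0.1467]
orientation: [3.137, -0.161, 0.0]
force: [0.1, -0.0, -0.3]
opening: 0.0933
gripper_force: 0.0
```

```bash
python3 p.py .6704 -.0346 .14 -.104
python3 - <<'E'
from h import *
cal=eyes.calibration('wrist'); im=eyes.read_camera('wrist')
for n,x,y,z in [('bar',.6406,-.0315,.016),('grip',.6704,-.0346,.012),('end',.6406+.0646,-.0315-.0067,.012)]:
    p=proj('wrist',np.array([x,y,z]),cal); print(n,p.round()); cv2.circle(im,(int(p[0]),int(p[1])),3,(255,0,0),-1)
save('w1',im)
E
```

```text
t 2.60 pos [ 0.6409 -0.0852  0.1467] th -0.103 tilt 0.000 open 0.093 q6 1.46 F [ 0.1 -0.  -0.3]
turn units 0.01 then shift units [ 0.8  -1.78  0.22]
bar [258. 203.]
grip [258. 171.]
end [256. 132.]
```

View pics/w1.png

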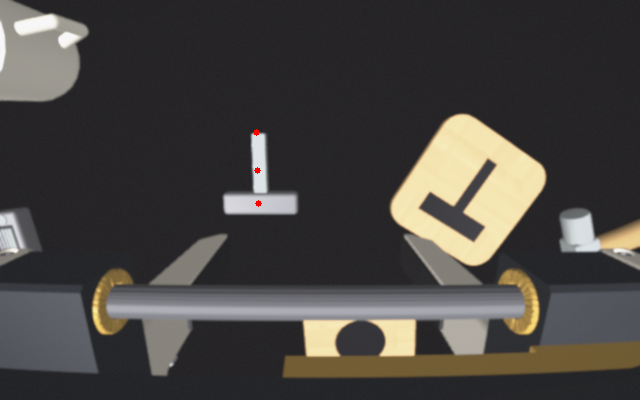

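The wrist view shows the T-key (crossbar 260,203; tip 258,133), with my predicted points lying on it to within about 1–2 mm. I go down and grip.

Emit:
apply_moves(
  steps=[0.4, -0.9, 0, 0, 0, 0, 100, 0.4, -0.9, 0, 0, 0, 0, 100, 0, 0, 0.9, 0, 0, 0, 100, 0, 0, 0.9, 0, 0, 0, 100, 0, 0, 0.9, 0, 0, 0, 80, 0, 0, 0.9, 0, 0, 0, 60, 0, 0, 0.6, 0, 0, 0, 50, 0, 0, 0.5, 0, 0, 0, 50, 0, 0, 0, 0, 0, 0, 0, 0, 0, 0, 0, 0, 0, 0, 0, 0, 0, 0, 0, 0, 0, 0, 0, 0, 0, 0, 0, 0],
  grip_force=20,
)

```text
t: 3.65
tool_pos: [0.6709, -0.0356, 0.0078]
orientation: [3.137, -0.161, 0.005]
force: [-0.6, 0.2, 0.4]
opening: 0.0439
gripper_force: 0.0
```

Emit:
apply_moves(
  steps=[0, 0, 0, 0, 0, 0, 0, 0, 0, 0, 0, 0, 0, 0, 0, 0, 0, 0, 0, 0, 0, 0, 0, 0, 0, 0, 0, 0],
)

```text
t: 3.98
tool_pos: [0.6697, -0.0354, 0.0061]
orientation: [3.137, -0.161, 0.001]
force: [0.8, -0.5, -1.0]
opening: 0.0179
gripper_force: 0.0
```

```bash
python3 p.py .6304 -.234 .08 -.64
```

```text
t 3.98 pos [ 0.6697 -0.0354  0.0061] th -0.103 tilt 0.001 open 0.018 q6 1.54 F [ 0.8 -0.5 -1. ]
turn units 5.13 then shift units [ 2.9   6.09 -2.46]
```

Emit:
apply_moves(
  steps=[0, 0, 0, 0, 0, 0, 0, 0, 0, 0, 0, 0, 0, 0, 0, 0, 0, 0, 0, 0, 0, 0, 0, -0.5, 0, 0, 0, 0, 0, 0, -1, 0, 0, 0, 0, 0, 0, -1, 0, 0, 0, 0, 0, 0, 0, 0, 0, 0.9, 0, 0, 0, 0, 0, 0, 0.9, 0, 0, 0, 0, 0, 0, 0.9, 0, 0, 0, 0, 0, 0, 0.9, 0, 0, 0, 0, 0, 0, 0.9, 0, 0, 0, 0, 0, 0, 0.6, 0],
)

```text
t: 4.98
tool_pos: [0.6695, -0.0354, 0.0816]
orientation: [-2.981, 0.991, -0.0]
force: [-0.1, -0.0, -0.8]
opening: 0.0117
gripper_force: 20.0
```

```bash
python3 p.py .6304 -.234 .08 -.64
```

```text
t 4.98 pos [ 0.6695 -0.0354  0.0816] th -0.642 tilt 0.000 open 0.012 q6 2.08 F [-0.1 -0.  -0.8]
turn units -0.02 then shift units [2.91 6.09 0.05]
```

Emit:
apply_moves(
  steps=[0.4, 0.87, 0, 0, 0, 0, 0, 0.4, 0.87, 0, 0, 0, 0, 0, 0.4, 0.87, 0, 0, 0, 0, 0, 0.4, 0.87, 0, 0, 0, 0, 0, 0.4, 0.87, 0, 0, 0, 0, 0, 0.4, 0.87, 0, 0, 0, 0, 0, 0.5, 0.87, 0, 0, 0, 0, 0, 0, 0, 0, 0, 0, 0, 0],
)

```text
t: 5.65
tool_pos: [0.6296, -0.2398, 0.0819]
orientation: [2.979, -0.989, 0.002]
force: [0.1, 0.7, -0.3]
opening: 0.0114
gripper_force: 20.0
```

```bash
python3 p.py .6304 -.234 .013 -.64
```

```text
t 5.65 pos [ 0.6296 -0.2398  0.0819] th -0.641 tilt 0.003 open 0.011 q6 1.77 F [ 0.1  0.7 -0.3]
turn units -0.01 then shift units [-0.09 -0.17  2.3 ]
```

Emit:
apply_moves(
  steps=[0, -0.1, 0.7, 0, 0, 0, 0, 0, 0, 0.7, 0, 0, 0, 0, 0, 0, 0.4, 0, 0, 0, 0, 0, 0, 0.2, 0, 0, 0, 0, 0, 0, 0, 0, 0, 0, 0],
)

```text
t: 6.07
tool_pos: [0.6312, -0.2307, 0.0189]
orientation: [-2.983, 0.983, 0.005]
force: [0.0, -0.2, -0.2]
opening: 0.0116
gripper_force: 20.0
```

```bash
python3 p.py .6304 -.234 .013 -.64
```

```text
t 6.07 pos [ 0.6312 -0.2307  0.0189] th -0.636 tilt 0.003 open 0.012 q6 1.78 F [ 0.  -0.2 -0.2]
turn units 0.03 then shift units [0.04 0.11 0.2 ]
```

Emit:
apply_moves(
  steps=[0, 0.1, 0.1, 0, 0, 0, 0, 0, 0, 0.1, 0, 0, 0, 0, 0, 0, 0, 0, 0, 0, 0, 0, 0, 0, 0, 0, 0, 40, 0, 0, 0, 0, 0, 0, 40, 0, 0, 0, 0, 0, 0, 40, 0, 0, 0, 0, 0, 0, 40, 0, 0, -0.5, 0, 0, 0, 40, 0, 0, -1, 0, 0, 0, 100, 0, 0, -1, 0, 0, 0, 100, 0, 0, -1, 0, 0, 0, 100, 0, 0, -1, 0, 0, 0, 100],
)

```text
t: 7.07
tool_pos: [0.6308, -0.234, 0.1525]
orientation: [2.984, -0.983, 0.001]
force: [0.8, 0.2, 0.5]
opening: 0.0594
gripper_force: 0.0
```

```bash
python3 p.py .6115 .2255 .14 0
python3 - <<'E'
from h import *
cal=eyes.calibration('wrist'); im=eyes.read_camera('wrist'); save('w2',im)
E
```

```text
t 7.07 pos [ 0.6308 -0.234   0.1525] th -0.637 tilt 0.001 open 0.059 q6 1.78 F [0.8 0.2 0.5]
turn units -6.08 then shift units [ -0.64 -15.32   0.42]
```

View pics/w2.png

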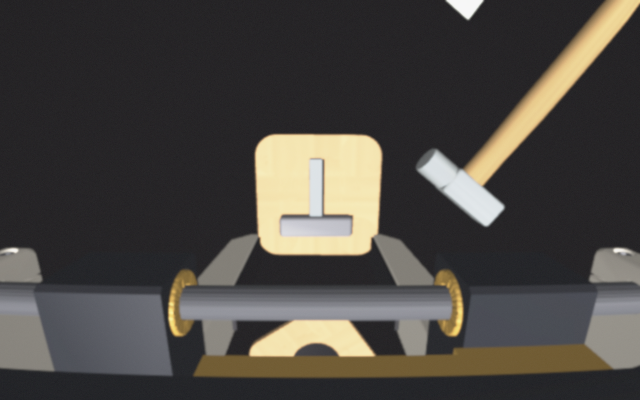

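The T-key lies on its silhouette (crossbar 316,226; shaft tip 316,160) and nothing dark shows. Next is the hex set.

Emit:
apply_moves(
  steps=[0, 0, 0, 0, 0, -0.87, 100, 0, 0, 0, 0, 0, -0.87, 100, 0, 0, 0, 0, 0, -0.87, 100, 0, 0, 0, 0, 0, -0.87, 100, 0, 0, 0, 0, 0, -0.87, 100, 0, 0, 0, 0, 0, -0.87, 100, 0, 0, 0, 0, 0, -0.86, 100, 0, -0.9, 0, 0, 0, 0, 100, 0, -0.9, 0, 0, 0, 0, 100, 0, -0.9, 0, 0, 0, 0, 100, 0, -0.9, 0, 0, 0, 0, 100, 0, -0.9, 0, 0, 0, 0, 100],
)

```text
t: 8.12
tool_pos: [0.6308, -0.0979, 0.1509]
orientation: [3.141, -0.001, 0.002]
force: [-0.7, 0.1, -0.1]
opening: 0.093
gripper_force: 0.0
```

Emit:
apply_moves(
  steps=[0, -0.9, 0, 0, 0, 0, 100, 0, -0.9, 0, 0, 0, 0, 100, 0, -0.9, 0, 0, 0, 0, 100, 0, -0.9, 0, 0, 0, 0, 100, 0, -0.9, 0, 0, 0, 0, 100, 0, -0.9, 0, 0, 0, 0, 100, -0.1, -0.9, 0, 0, 0, 0, 100, -0.1, -0.9, 0, 0, 0, 0, 100, -0.2, -0.9, 0, 0, 0, 0, 100, -0.2, -0.9, 0, 0, 0, 0, 100, 0, -0.9, 0, 0, 0, 0, 100, 0, 0, 0, 0, 0, 0, 100],
)

```text
t: 9.12
tool_pos: [0.6121, 0.2029, 0.151]
orientation: [-3.139, -0.006, -0.002]
force: [0.1, 0.1, 0.6]
opening: 0.093
gripper_force: 0.0
```

```bash
python3 p.py .6115 .2255 .005 0
```

```text
t 9.12 pos [0.6121 0.2029 0.151 ] th 0.004 tilt 0.003 open 0.093 q6 1.81 F [0.1 0.1 0.6]
turn units 0.04 then shift units [-0.02 -0.75  4.87]
```

Emit:
apply_moves(
  steps=[0, -0.75, 0.5, 0, 0, 0, 100, 0, 0, 1, 0, 0, 0, 100, 0, 0, 1, 0, 0, 0, 100, 0, 0, 1, 0, 0, 0, 80, 0, 0, 0.8, 0, 0, 0, 70, 0, 0, 0.5, 0, 0, 0, 60, 0, 0, 0, 0, 0, 0, 0, 0, 0, 0, 0, 0, 0, 0, 0, 0, 0, 0, 0, 0, 0, 0, 0, 0, 0, 0, 0, 0, 0, 0, 0, 0, 0, 0, 0, 0, 0, 0, 0, 0, 0, 0],
  grip_force=20,
)

```text
t: 10.12
tool_pos: [0.6139, 0.2208, 0.0073]
orientation: [-3.141, 0.0, -0.004]
force: [-0.0, 2.1, 1.8]
opening: 0.0375
gripper_force: 1.0
```

Emit:
apply_moves(
  steps=[0, 0, 0, 0, 0, 0, 0, 0, 0, 0, 0, 0, 0, 0, 0, 0, -0.5, 0, 0, 0, 0, 0, 0, -1, 0, 0, 0, 0, 0, 0, -1, 0, 0, 0, 0, 0, 0, 0, 0, 0, 0, 0],
)

```text
t: 10.62
tool_pos: [0.6169, 0.2216, 0.0891]
orientation: [-3.139, 0.0, -0.016]
force: [1.9, 0.7, 0.7]
opening: 0.0295
gripper_force: 20.0
```

```bash
python3 p.py .385 -.2997 .08 .575
```

```text
t 10.62 pos [0.6169 0.2216 0.0891] th -0.000 tilt 0.010 open 0.029 q6 1.84 F [1.9 0.7 0.7]
turn units -5.49 then shift units [-15.94  10.38   0.3 ]
```

Emit:
apply_moves(
  steps=[0, 0, 0, 0, 0, -0.9, 0, 0, 0, 0, 0, 0, -0.9, 0, 0, 0, 0, 0, 0, -0.9, 0, 0, 0, 0, 0, 0, -0.9, 0, 0, 0, 0, 0, 0, -0.9, 0, 0, 0, 0, 0, 0, -0.98, 0, -0.88, 0.58, 0, 0, 0, 0, 0, -0.88, 0.58, 0, 0, 0, 0, 0, -0.88, 0.58, 0, 0, 0, 0, 0, -0.88, 0.58, 0, 0, 0, 0, 0, -0.88, 0.58, 0, 0, 0, 0, 0, -0.88, 0.58, 0, 0, 0, 0, 0],
)

```text
t: 11.62
tool_pos: [0.5355, 0.0456, 0.0811]
orientation: [3.013, 0.889, 0.0]
force: [0.7, -0.1, -1.0]
opening: 0.0298
gripper_force: 20.0
```

Emit:
apply_moves(
  steps=[-0.88, 0.58, 0, 0, 0, 0, 0, -0.88, 0.58, 0, 0, 0, 0, 0, -0.88, 0.58, 0, 0, 0, 0, 0, -0.88, 0.58, 0, 0, 0, 0, 0, -0.88, 0.58, 0, 0, 0, 0, 0, -0.88, 0.58, 0, 0, 0, 0, 0, -0.88, 0.58, 0, 0, 0, 0, 0, -0.88, 0.58, 0, 0, 0, 0, 0, -0.88, 0.58, 0, 0, 0, 0, 0, -0.88, 0.58, 0, 0, 0, 0, 0, -0.6, 0.4, 0, 0, 0, 0, 0, 0, 0, 0, 0, 0, 0, 0],
)

```text
t: 12.62
tool_pos: [0.399, -0.266, 0.0815]
orientation: [3.013, 0.884, -0.001]
force: [0.8, -0.2, -1.4]
opening: 0.0301
gripper_force: 20.0
```

```bash
python3 p.py .3875 -.2982 .013 .575;python3 p.py .3875 -.2982 .013 .575
```

```text
t 12.62 pos [ 0.399  -0.266   0.0815] th 0.571 tilt 0.002 open 0.030 q6 0.31 F [ 0.8 -0.2 -1.4]
turn units -0.04 then shift units [-0.91  0.69  2.28]
t 12.62 pos [ 0.399  -0.266   0.0815] th 0.571 tilt 0.002 open 0.030 q6 0.31 F [ 0.8 -0.2 -1.4]
turn units -0.04 then shift units [-0.91  0.69  2.28]
```

Emit:
apply_moves(
  steps=[-0.45, 0.35, 0, 0, 0, 0, 0, -0.45, 0.35, 0, 0, 0, 0, 0, 0, 0, 0.8, 0, 0, 0, 0, 0, 0, 0.8, 0, 0, 0, 0, 0, 0, 0.4, 0, 0, 0, 0, 0, 0, 0, 0, 0, 0, 0, 0, 0, 0, 0, 0, 0, 0],
)

```text
t: 13.2
tool_pos: [0.3889, -0.2939, 0.0204]
orientation: [-3.011, -0.889, 0.002]
force: [0.6, 0.5, -0.4]
opening: 0.0299
gripper_force: 20.0
```

```bash
python3 p.py .3875 -.2982 .013 .575
```

```text
t 13.20 pos [ 0.3889 -0.2939  0.0204] th 0.574 tilt 0.002 open 0.030 q6 0.24 F [ 0.6  0.5 -0.4]
turn units -0.01 then shift units [-0.12  0.1   0.25]
```

Emit:
apply_moves(
  steps=[-0.12, 0.1, 0.1, 0, 0, 0, 0, 0, 0, 0.15, 0, 0, 0, 0, 0, 0, 0, 0, 0, 0, 0, 0, 0, 0, 0, 0, 0, 60, 0, 0, 0, 0, 0, 0, 60, 0, 0, 0, 0, 0, 0, 60, 0, 0, 0, 0, 0, 0, 60, 0, 0, -0.5, 0, 0, 0, 60, 0, 0, -1, 0, 0, 0, 100, 0, 0, -1, 0, 0, 0, 100, 0, 0, -1, 0, 0, 0, 100, 0, 0, -1, 0, 0, 0, 100],
)

```text
t: 14.2
tool_pos: [0.3877, -0.299, 0.1496]
orientation: [-3.013, -0.889, -0.0]
force: [-0.0, -0.8, -0.0]
opening: 0.0777
gripper_force: 0.0
```

```bash
python3 p.py .4095 .285 .14 .575
python3 - <<'E'
from h import *
cal=eyes.calibration('wrist'); im=eyes.read_camera('wrist'); save('w3',im)
E
```

```text
t 14.20 pos [ 0.3877 -0.299   0.1496] th 0.574 tilt 0.000 open 0.078 q6 0.24 F [-0.  -0.8 -0. ]
turn units -0.01 then shift units [ 11.2  -15.94   0.32]
```

View pics/w3.png

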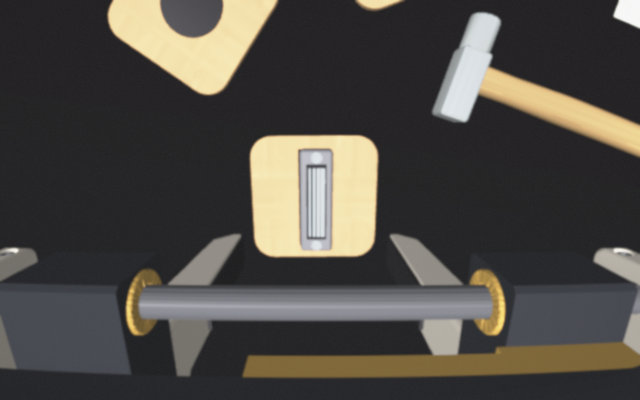

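The hex set (316,200) covers its bar, centred on the tile. Next is the tape.

Emit:
apply_moves(
  steps=[0.62, -0.88, 0, 0, 0, 0, 100, 0.62, -0.88, 0, 0, 0, 0, 100, 0.62, -0.88, 0, 0, 0, 0, 100, 0.62, -0.88, 0, 0, 0, 0, 100, 0.62, -0.88, 0, 0, 0, 0, 100, 0.62, -0.88, 0, 0, 0, 0, 100, 0.62, -0.88, 0, 0, 0, 0, 100, 0.62, -0.88, 0, 0, 0, 0, 100, 0.62, -0.88, 0, 0, 0, 0, 100, 0.62, -0.88, 0, 0, 0, 0, 100, 0.62, -0.88, 0, 0, 0, 0, 100, 0.62, -0.88, 0, 0, 0, 0, 100],
)

```text
t: 15.25
tool_pos: [0.4032, 0.0896, 0.1483]
orientation: [3.013, 0.889, 0.001]
force: [0.4, -0.4, 0.5]
opening: 0.0931
gripper_force: 0.0
```

Emit:
apply_moves(
  steps=[0.62, -0.88, 0, 0, 0, 0, 100, 0.62, -0.88, 0, 0, 0, 0, 100, 0.62, -0.88, 0, 0, 0, 0, 100, 0.62, -0.88, 0, 0, 0, 0, 100, 0.62, -0.88, 0, 0, 0, 0, 100, 0.62, -0.88, 0, 0, 0, 0, 100, 0, 0, 0, 0, 0, 0, 100, 0, 0, 0, 0, 0, 0, 100],
)

```text
t: 15.92
tool_pos: [0.4106, 0.2829, 0.1478]
orientation: [3.012, 0.893, -0.001]
force: [-0.5, -0.0, -0.6]
opening: 0.0934
gripper_force: 0.0
```

```bash
python3 p.py .4095 .285 .007 .575
```

```text
t 15.92 pos [0.4106 0.2829 0.1478] th 0.577 tilt 0.001 open 0.093 q6 1.49 F [-0.5 -0.  -0.6]
turn units 0.02 then shift units [ 0.01 -0.08  4.69]
```

Emit:
apply_moves(
  steps=[0, -0.08, 0.9, 0, 0, 0, 100, 0, 0, 1, 0, 0, 0, 100, 0, 0, 1, 0, 0, 0, 100, 0, 0, 0.9, 0, 0, 0, 100, 0, 0, 0.6, 0, 0, 0, 100, 0, 0, 0.3, 0, 0, 0, 100, 0, 0, 0, 0, 0, 0, 0, 0, 0, 0, 0, 0, 0, 0, 0, 0, 0, 0, 0, 0, 0, 0, 0, 0, 0, 0, 0, 0, 0, 0, 0, 0, 0, 0, 0, 0, 0, 0, 0, 0, 0, 0],
  grip_force=20,
)

```text
t: 16.92
tool_pos: [0.4105, 0.2842, 0.0083]
orientation: [-3.013, -0.889, -0.003]
force: [-0.4, 1.8, 1.0]
opening: 0.0577
gripper_force: 0.8
```

Emit:
apply_moves(
  steps=[0, 0, 0, 0, 0, 0, 0, 0, 0, 0, 0, 0, 0, 0, 0, 0, 0, 0, 0, 0, 0, 0, 0, -0.5, 0, 0, 0, 0, 0, 0, -1, 0, 0, 0, 0, 0, 0, -1, 0, 0, 0, 0, 0, 0, 0, 0, 0, 0, 0],
)

```text
t: 17.5
tool_pos: [0.4132, 0.2855, 0.0883]
orientation: [-3.011, -0.889, -0.013]
force: [0.7, 0.2, -0.1]
opening: 0.0556
gripper_force: 20.0
```

```bash
python3 p.py .4733 -.1162 .08 .575
```

```text
t 17.50 pos [0.4132 0.2855 0.0883] th 0.574 tilt 0.009 open 0.056 q6 1.50 F [ 0.7  0.2 -0.1]
turn units -0.01 then shift units [-5.6  12.33  0.28]
```

Emit:
apply_moves(
  steps=[-0.4, 0.88, 0, 0, 0, 0, 0, -0.4, 0.88, 0, 0, 0, 0, 0, -0.4, 0.88, 0, 0, 0, 0, 0, -0.4, 0.88, 0, 0, 0, 0, 0, -0.4, 0.88, 0, 0, 0, 0, 0, -0.4, 0.88, 0, 0, 0, 0, 0, -0.4, 0.88, 0, 0, 0, 0, 0, -0.4, 0.88, 0, 0, 0, 0, 0, -0.4, 0.88, 0, 0, 0, 0, 0, -0.4, 0.88, 0, 0, 0, 0, 0, -0.4, 0.88, 0, 0, 0, 0, 0, -0.4, 0.88, 0, 0, 0, 0, 0],
)

```text
t: 18.5
tool_pos: [0.4604, -0.062, 0.0816]
orientation: [-3.013, -0.889, 0.001]
force: [0.3, -0.0, -1.9]
opening: 0.0559
gripper_force: 20.0
```

Emit:
apply_moves(
  steps=[-0.4, 0.88, 0, 0, 0, 0, 0, -0.4, 0.88, 0, 0, 0, 0, 0, 0, 0, 0.8, 0, 0, 0, 0, 0, 0, 0.8, 0, 0, 0, 0, 0, 0, 0, 0, 0, 0, 0, 0, 0, 0, 0, 0, 0, 0, 0, 0, 0, 0, 0, 0, 0],
)

```text
t: 19.08
tool_pos: [0.4694, -0.1178, 0.0347]
orientation: [-3.013, -0.89, 0.0]
force: [-0.0, 0.2, -0.3]
opening: 0.0557
gripper_force: 20.0
```

```bash
python3 p.py .4736 -.1162 .0145 .575
```

```text
t 19.08 pos [ 0.4694 -0.1178  0.0347] th 0.574 tilt 0.000 open 0.056 q6 0.64 F [-0.   0.2 -0.3]
turn units -0.01 then shift units [0.15 0.03 0.67]
```

Emit:
apply_moves(
  steps=[0.15, 0, 0.3, 0, 0, 0, 0, 0, 0, 0.25, 0, 0, 0, 0, 0, 0, 0.12, 0, 0, 0, 0, 0, 0, 0, 0, 0, 0, 0, 0, 0, 0, 0, 0, 0, 95, 0, 0, 0, 0, 0, 0, 95, 0, 0, 0, 0, 0, 0, 95, 0, 0, 0, 0, 0, 0, 95, 0, 0, -0.5, 0, 0, 0, 95, 0, 0, -1, 0, 0, 0, 100, 0, 0, -1, 0, 0, 0, 100, 0, 0, -1, 0, 0, 0, 100],
)

```text
t: 20.08
tool_pos: [0.4725, -0.1154, 0.12]
orientation: [-3.013, -0.889, 0.001]
force: [1.3, 0.2, -0.1]
opening: 0.0929
gripper_force: 0.0
```

Emit:
apply_moves(
  steps=[0, 0, -0.9, 0, 0, 0, 100, 0, 0, 0, 0, 0, 0, 100],
)

```text
t: 20.25
tool_pos: [0.4767, -0.1168, 0.1528]
orientation: [3.007, 0.887, 0.013]
force: [0.4, -0.3, 0.7]
opening: 0.0928
gripper_force: 0.0
```

```bash
python3 p.py .4613 .1272 .14 2.057
python3 - <<'E'
from h import *
cal=eyes.calibration('wrist'); im=eyes.read_camera('wrist'); save('w4',im)
E
```

```text
t 20.25 pos [ 0.4767 -0.1168  0.1528] th 0.574 tilt 0.010 open 0.093 q6 0.65 F [ 0.4 -0.3  0.7]
turn units -14.16 then shift units [7.43 3.35 0.43]
```

View pics/w4.png

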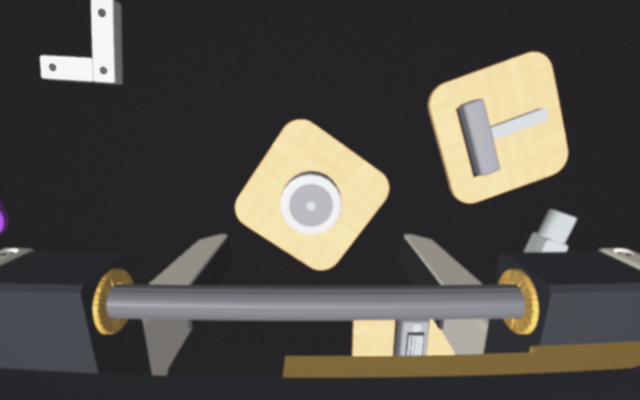

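The tape (311,204) hides its disc on the round tile. The square is at (95,50). I turn and go to its y arm.

Emit:
apply_moves(
  steps=[0, 0, 0, 0, 0, -1, 100, 0, 0, 0, 0, 0, -1, 100, 0, 0, 0, 0, 0, -1, 100, 0, 0, 0, 0, 0, -1, 100, 0, 0, 0, 0, 0, -1, 100, 0, 0, 0, 0, 0, -1, 100, 0, 0, 0, 0, 0, -1, 100, 0, 0, 0, 0, 0, -1, 100, 0, 0, 0, 0, 0, -1, 100, 0, 0, 0, 0, 0, -1, 100, 0, 0, 0, 0, 0, -1, 100, 0, 0, 0, 0, 0, -1, 100],
)

```text
t: 21.3
tool_pos: [0.4723, -0.1153, 0.1445]
orientation: [-1.908, -2.494, 0.001]
force: [-0.6, -0.4, -0.6]
opening: 0.093
gripper_force: 0.0
```

Emit:
apply_moves(
  steps=[0, 0, 0, 0, 0, -1, 100, 0, 0, 0, 0, 0, -1, 100, 0, 0, 0, 0, 0, -0.16, 100, 0.82, 0.37, 0, 0, 0, 0, 100, 0.82, 0.37, 0, 0, 0, 0, 100, 0.82, 0.37, 0, 0, 0, 0, 100, 0.82, 0.37, 0, 0, 0, 0, 100, 0.82, 0.37, 0, 0, 0, 0, 100, 0.82, 0.37, 0, 0, 0, 0, 100, 0.82, 0.37, 0, 0, 0, 0, 100, 0.82, 0.37, 0, 0, 0, 0, 100, 0.82, 0.37, 0, 0, 0, 0, 100],
)

```text
t: 22.3
tool_pos: [0.4573, 0.1281, 0.1452]
orientation: [-1.626, -2.687, 0.001]
force: [1.1, 0.3, -0.1]
opening: 0.0927
gripper_force: 0.0
```

Emit:
apply_moves(
  steps=[0, 0, 0, 0, 0, 0, 100, 0, 0, 0, 0, 0, 0, 100],
)

```text
t: 22.47
tool_pos: [0.4574, 0.1278, 0.1452]
orientation: [-1.621, -2.69, 0.001]
force: [-0.3, -0.2, -0.7]
opening: 0.0928
gripper_force: 0.0
```

```bash
python3 p.py .4613 .1272 .005 2.057
python3 - <<'E'
from h import *
cal=eyes.calibration('wrist'); im=eyes.read_camera('wrist')
a=.486
for x,y in [(-.01,-.01),(.06,-.01),(.06,.01),(.01,.01),(.01,.06),(-.01,.06),(0,.025)]:
    p=proj('wrist',np.array([.473+x*np.cos(a)-y*np.sin(a),.1051+x*np.sin(a)+y*np.cos(a),.014]),cal); cv2.circle(im,(int(p[0]),int(p[1])),2,(255,0,0),-1)
save('w5',im)
E
```

```text
t 22.47 pos [0.4574 0.1278 0.1452] th 2.057 tilt 0.001 open 0.093 q6 -0.32 F [-0.3 -0.2 -0.7]
turn units 0.00 then shift units [-0.08  0.11  4.67]
```

View pics/w5.png

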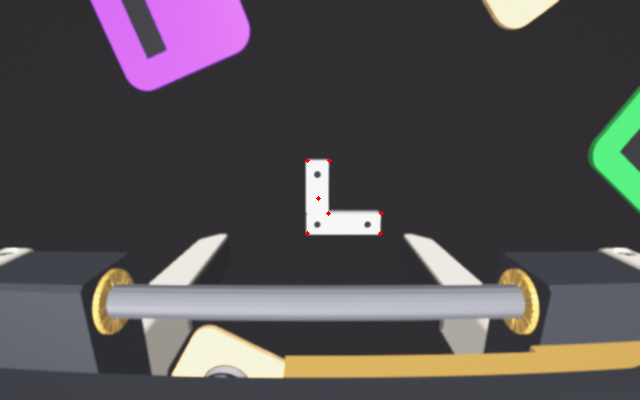

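The square's corners fall on my predicted points (318,198 is the grip point). I go down, about 4 mm further out along the arm for clearance.

Emit:
apply_moves(
  steps=[0.05, 0.1, 0.9, 0, 0, 0, 100, 0, 0, 1, 0, 0, 0, 100, 0, 0, 1, 0, 0, 0, 80, 0, 0, 0.9, 0, 0, 0, 60, 0, 0, 0.6, 0, 0, 0, 50, 0, 0, 0.3, 0, 0, 0, 50, 0, 0, 0, 0, 0, 0, 0, 0, 0, 0, 0, 0, 0, 0, 0, 0, 0, 0, 0, 0, 0, 0, 0, 0, 0, 0, 0, 0, 0, 0, 0, 0, 0, 0, 0, 0, 0, 0, 0, 0, 0, 0],
  grip_force=25,
)

```text
t: 23.52
tool_pos: [0.4609, 0.1298, 0.0061]
orientation: [1.621, 2.689, 0.002]
force: [-0.7, 0.4, -0.7]
opening: 0.0309
gripper_force: 0.0
```

Emit:
apply_moves(
  steps=[0, 0, 0, 0, 0, 0, 0, 0, 0, 0, 0, 0, 0, 0, 0, 0, 0, 0, 0, 0, 0],
)

```text
t: 23.77
tool_pos: [0.4602, 0.1297, 0.0055]
orientation: [1.622, 2.69, 0.0]
force: [-1.6, 0.0, 4.3]
opening: 0.0197
gripper_force: 25.0
```

Run:
```python
from p import *
s,R,th=pose(); x,y,z=s['tool_pos']
d=np.array([x-.473,y-.1051]); a=.486; o=np.array([[np.cos(a),np.sin(a)],[-np.sin(a),np.cos(a)]])@d
b=-.43; T=np.array([.4799,.4005])+np.array([0*np.cos(b)-o[1]*np.sin(b),o[1]*np.cos(b)])
print('grip in square',o.round(4),'place TCP',T.round(4)); plan(T[0],T[1],.08,1.141)
```

```text
grip in square [0.0001 0.0277] place TCP [0.4915 0.4257]
t 23.77 pos [0.4602 0.1297 0.0055] th 2.057 tilt 0.000 open 0.020 q6 -0.32 F [-1.6  0.   4.3]
turn units 8.74 then shift units [ 9.4  -3.16 -2.48]
```

Gripped at 19.7 mm, which matches the arm width.

Emit:
apply_moves(
  steps=[0, 0, -0.5, 0, 0, 0, 0, 0, 0, -1, 0, 0, 0, 0, 0, 0, -1, 0, 0, 0, 0, 0, 0, 0, 0, 0, 0.97, 0, 0, 0, 0, 0, 0, 0.97, 0, 0, 0, 0, 0, 0, 0.97, 0, 0, 0, 0, 0, 0, 0.97, 0, 0, 0, 0, 0, 0, 0.97, 0, 0, 0, 0, 0, 0, 0.97, 0, 0, 0, 0, 0, 0, 0.97, 0, 0, 0, 0, 0, 0, 0.97, 0, 0, 0, 0, 0, 0, 0.97, 0],
)

```text
t: 24.77
tool_pos: [0.4597, 0.1296, 0.0797]
orientation: [-2.647, -1.692, 0.001]
force: [-0.0, -1.4, -1.6]
opening: 0.0196
gripper_force: 25.0
```

Emit:
apply_moves(
  steps=[0.85, -0.29, 0, 0, 0, 0, 0, 0.85, -0.29, 0, 0, 0, 0, 0, 0.85, -0.29, 0, 0, 0, 0, 0, 0.85, -0.29, 0, 0, 0, 0, 0, 0.85, -0.29, 0, 0, 0, 0, 0, 0.85, -0.29, 0, 0, 0, 0, 0, 0.85, -0.29, 0, 0, 0, 0, 0, 0.85, -0.29, 0, 0, 0, 0, 0, 0.85, -0.29, 0, 0, 0, 0, 0, 0.85, -0.29, 0, 0, 0, 0, 0, 0.85, -0.29, 0, 0, 0, 0, 0, 0, 0, 0, 0, 0, 0, 0],
)

```text
t: 25.77
tool_pos: [0.4888, 0.4288, 0.0795]
orientation: [-2.639, -1.701, -0.001]
force: [0.6, 0.0, -0.8]
opening: 0.0198
gripper_force: 25.0
```

```bash
python3 p.py .4915 .4257 .0125 1.141
```

```text
t 25.77 pos [0.4888 0.4288 0.0795] th 1.145 tilt 0.002 open 0.020 q6 1.07 F [ 0.6  0.  -0.8]
turn units 0.04 then shift units [-0.06  0.12  2.23]
```

Emit:
apply_moves(
  steps=[0, 0.05, 0.8, 0, 0, 0, 0, 0, 0, 0.8, 0, 0, 0, 0, 0, 0, 0.3, 0, 0, 0, 0, 0, 0, 0, 0, 0, 0, 0, 0, 0, 0, 0, 0, 0, 0],
)

```text
t: 26.18
tool_pos: [0.4903, 0.4232, 0.0225]
orientation: [2.643, 1.698, -0.003]
force: [-0.0, 0.1, -1.1]
opening: 0.0195
gripper_force: 25.0
```

```bash
python3 p.py .4915 .4257 .0125 1.141
```

```text
t 26.18 pos [0.4903 0.4232 0.0225] th 1.142 tilt 0.002 open 0.020 q6 1.06 F [-0.   0.1 -1.1]
turn units 0.01 then shift units [0.09 0.   0.33]
```

Emit:
apply_moves(
  steps=[0.08, 0, 0.2, 0, 0, 0, 0, 0, 0, 0.13, 0, 0, 0, 0, 0, 0, 0, 0, 0, 0, 0, 0, 0, 0, 0, 0, 0, 40, 0, 0, 0, 0, 0, 0, 40, 0, 0, 0, 0, 0, 0, 40, 0, 0, 0, 0, 0, 0, 40, 0, 0, -0.5, 0, 0, 0, 40, 0, 0, -1, 0, 0, 0, 100, 0, 0, -1, 0, 0, 0, 100, 0, 0, -1, 0, 0, 0, 100, 0, 0, -1, 0, 0, 0, 100],
)

```text
t: 27.18
tool_pos: [0.4918, 0.4261, 0.151]
orientation: [-2.643, -1.698, -0.001]
force: [-0.4, 0.6, 0.0]
opening: 0.0592
gripper_force: 0.0
```

Run:
```python
from h import *
im=eyes.read_camera('wrist'); tp=eyes.read_camera('top'); np.save('top2',tp)
cr=cv2.resize(tp[130:280,130:490],(720,300),interpolation=cv2.INTER_CUBIC)
save('w6',np.vstack([cv2.resize(im,(480,300))[:, :480],cr[:,:480]])); save('t6',tp)
```

```text
(no output)
```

View pics/w6.png

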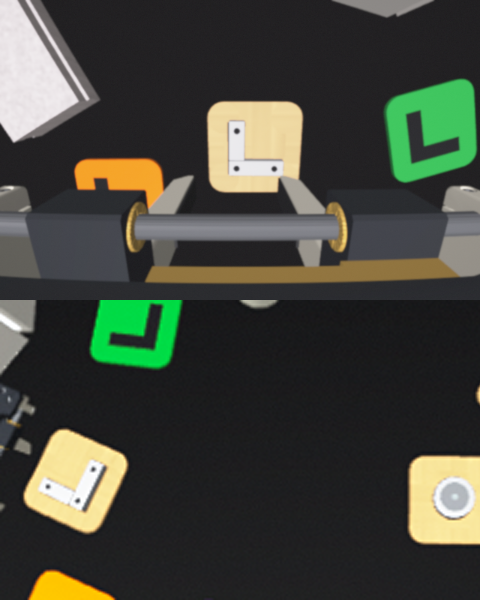

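View pics/t6.png

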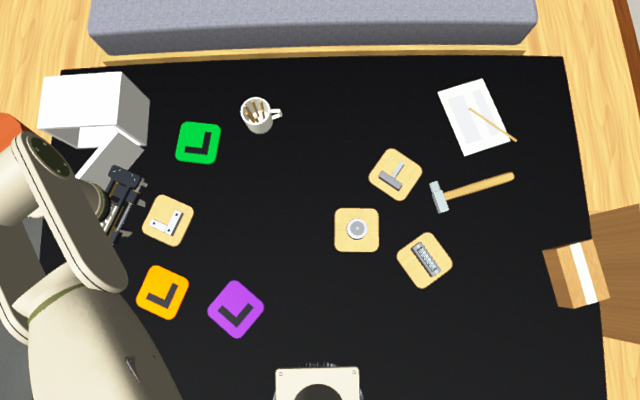

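All four tools cover their silhouettes: square (167,220), tape (357,229), T-key (392,176), hex set (425,259). Mug and hammer haven't moved. I'll check the tape numerically, then hand in.

Run:
```python
from h import *
im=np.load('top2.npy').astype(int); m=((im.max(-1)-im.min(-1)<45)&(im.max(-1)>100)).astype('u1'); m[:210]=0;m[250:]=0;m[:,:335]=0;m[:,380:]=0
y,x=np.nonzero(m); c=(x.mean(),y.mean()); p=w('top',c,.033); e=np.hypot(*(p[:2]-[.4733,-.1162])); print(c,p.round(4),e)
if e<.007: print(robot.close_job())
```

```text
(np.float64(356.89830508474574), np.float64(228.4463276836158)) [ 0.4725 -0.1159  0.033 ] 0.0008461925233379824
the job is handed in; nothing more can be done
None
```

I placed all four tools on their own silhouette tiles, pointing the right way, left the mug and hammer where they were, and handed the job in at about 27 s; no verdict was returned.

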